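# Gauge the clamp slots and lock the one with the right drag

### The arm

A 7-joint arm with a two-finger parallel gripper is mounted at the origin on the work surface. World frame = base frame: x ahead of the robot, y to its left, z up, the work surface at z = 0. Lengths are in m, angles in rad, forces in N, time in s.
With the tool pointing down it reaches from about 0.4 to 0.85 m from the base axis. Payload 10.4 kg.
Tool frame: the origin (TCP) lies midway between the tips of the shut fingers; the grasp point (between the pads) lies 19 mm behind it (r.tcp_to_grasp is the z of the grasp point in the tool frame, in m); z points along the fingers, x is the direction in which the jaws open and shut, and the axes are right-handed (so a half turn about z gives the same grasp; the last joint's range is limited). The gripper opens to 87 mm and grips with 3 to 60 N. Pads are 19 mm wide; open, the fingers measure 117 mm over their backs; the gripper's body (75 mm by 190 mm) begins 51 mm behind the grasp point.
Start: joints at [1.172, 0.332, -0.065, 1.46, 0.022, 1.35, -0.088], TCP at [0.229, -0.581, 0.223] pointing down, gripper open.
Joint ranges: [-2.6, 2.6], [-0.5, 2.12], [-1.47, 1.34], [0.16, 2.42], [-1.27, 4.41], [0.06, 2.06], [-2.6, 2.6]. Speed limits (rad/s): [2.22, 2.22, 2.79, 2.79, 3.14, 3.14, 3.14].

### API

Orientations are given as a unit quaternion [x, y, z, w].
In Python, from bench import r, camera, close_job gives the robot as it stands. The module is installed in compiled form; this text tells all that it offers.
- The arm moves only by the shell command python3 -m crank 'ROWS' [FORCE]. ROWS is JSON, a list of rows, each an object of numbers: "x", "y", "z": the shift along the tool's x, y, z scaled (see below); "ax", "ay", "az": the turn, a rotation vector about the tool's x, y, z scaled (see below); "claw": the closure, from -1 (fully open) to 1 (shut), so that 0 is half open. A call has exactly 5 rows; each row is the pose to reach, as a shift and turn from the pose commanded when the call began, along the tool's axes at that moment; what a row does not reach only later rows make up. The controller multiplies each number of a shift by 1 m and each number of a turn by 2 rad. A row lasts 1/12 s, in which the tool goes at most 41.7 mm and 7.16 degrees, less where a joint would pass 70% of its speed; a pose out of reach is approached as far as the arm can. A call with a number of a shift or a turn outside -1 to 1 is refused whole. A call with a gripper value outside its range is refused whole. The fingers move at their own pace and stop on an object; FORCE is the grip in N (left out, the last holds). Time passes only in rows, so rows that repeat a pose let the fingers close, or fill a call up. It gives the time, the measured TCP pose, the force and the opening at its end, in the units of the state.
- r.read_state(): the state, without advancing time (a new reading comes with each control period).
- camera(name): name is "scene" or "side" or "wrist"; returns a dict with "color" (400x640x3 uint8, blue, green, red), "fx", "fy", "cx", "cy" (pixels), "eye" and "orientation" of the camera in the world. Camera axes: x right, y down, z forward; pixel columns grow to the right and rows downward; lengths in m; the calibration is good to about 2 mm. A picture is of the moment at which its call begins. There is no depth.
- close_job(): hands the job in, once; it reports no verdict.
The state is a dict: "time": time; "joint_positions": joint angles; "joint_vel": joint speeds; "joint_torque": joint torques, N m; "ee_pos": TCP position; "eef_rot": TCP orientation; "ft_force": force on the tool from outside, world axes, zero at the start; "torque": the same for the moment, N m; "width": finger opening in m.
Only numpy, scipy, OpenCV 4.12 (cv2) and the standard library are available. Lean on these libraries where they do the work, as an engineer would, in place of code of your own. Each camera call takes 0.05 s, during which the arm holds its last target. There are 200 camera calls.

### The job

Take the blade gauge from its stand and try it in the slots of the sloping clamp unit: in one it drops in freely, in one it will not go, and in one it slides all the way with a steady drag. Leave the gauge fully home in the slot that drags and let go of it, and only then press the clamp lever in front of that slot down flat, leaving the other two levers up. Do not knock over the beaker.

Things in the scene. Friction and masses are not known exactly. Their poses are not given: they have to be found in the camera images.
- deck: Aluminium top plate of the clamp unit, 240 wide x 180 up the slope x 60 mm thick, leaning 30 degrees to face up and to the robot. Origin on its surface at the middle slot's mouth, 118 mm above the bench; z out of the plate, x up the slope (away from the robot), y left along the three slots (at y = 70, 0, -70 mm, x = 0). Surface spans x -115..65 mm.
- gauge_handle (a point): Centre of the handle of the loose blade gauge (80 g). Handle: aluminium block 40 (x) x 16 (y) x 50 mm (z), grasped across its 16 mm y faces; the blade points along its -z. At the start it stands upright, blade down, in a slotted stand (70 x 60 x 62 mm high), handle resting on the stand's top; draw it up 55 mm to free it. Same either way round.
- gauge_shoulder (a point): Centre of the handle's underside, where the blade begins, 25 mm below the handle's centre; same axes. Steel blade: 24 mm wide (x), 4 mm thick (y), 50 mm long along -z, its last 8 mm only 14 mm wide. Fully home, this point meets the slot's mouth point within the side play of 2 mm, the handle sitting on the plate.
- beaker_rim (a point): Centre of the rim of an empty glass beaker, 68 mm across, 90 mm high, standing on the bench as a bystander; z is up.
- slot_left (a point): Centre of the left slot's mouth, on the plate's surface; axes as the deck. Blade goes in along -z, width along x, thickness along y. Slot 28 (x) x 8 (y) mm, 56 mm deep, mouth chamfered 3 mm. Hidden in it is one of three shoes (see middle and right slot), which change places each run.
- lever_left_pad (a point): Where to press the left slot's clamp lever: on its upper face, 45 mm from the pivot. Steel bar 18 mm wide, 7 thick, 74 mm from pivot to round end, downhill of its slot; pivot at deck x = -34, z = 7 mm, at the slot's y. Pressed flat it points along deck -x, and this point is at deck x = -79, z = 10.5 mm.
- lever_left (a joint): Angle of the left lever: 0 = standing up 40 degrees from the plate, 0.70 rad = pressed flat (stop). It stays where it is left; about 3 N on the pad, towards the plate, moves it.
- slot_middle (a point): Centre of the middle slot's mouth, on the plate's surface; axes as the deck. Size as the left slot. Shoes, one per slot, drawn anew each run: (1) free, no resistance; (2) sprung, its drag felt from 6 to 24 mm down, a push of 2 to 12 N taking the blade home; (3) solid, stopping the blade dead about 15 mm down.
- lever_middle_pad (a point): Where to press the middle slot's clamp lever: on its upper face, 45 mm from the pivot. Steel bar 18 mm wide, 7 thick, 74 mm from pivot to round end, downhill of its slot; pivot at deck x = -34, z = 7 mm, at the slot's y. Pressed flat it points along deck -x, and this point is at deck x = -79, z = 10.5 mm.
- lever_middle (a joint): Angle of the middle lever: 0 = standing up 40 degrees from the plate, 0.70 rad = pressed flat (stop). It stays where it is left; about 3 N on the pad, towards the plate, moves it.
- slot_right (a point): Centre of the right slot's mouth, on the plate's surface; axes as the deck. Size, and the three possible shoes, as the other slots: which slot holds which shoe is told by feel.
- lever_right_pad (a point): Where to press the right slot's clamp lever: on its upper face, 45 mm from the pivot. Steel bar 18 mm wide, 7 thick, 74 mm from pivot to round end, downhill of its slot; pivot at deck x = -34, z = 7 mm, at the slot's y. Pressed flat it points along deck -x, and this point is at deck x = -79, z = 10.5 mm.
- lever_right (a joint): Angle of the right lever: 0 = standing up 40 degrees from the plate, 0.70 rad = pressed flat (stop). It stays where it is left; about 3 N on the pad, towards the plate, moves it.
Mind the look-alikes: they are no part of the job. What is meant by the part that bears gauge_handle is not red, and is the smaller of those in its own colour. What is shaped like the part that bears beaker_rim but pink is not meant.

How it is judged:
On the way:
1. the gauge is fully home in the slot that drags on it, released, with all three levers still up (((distance between gauge_shoulder and slot_left below 0.006 m and angle between the z axis of gauge_shoulder and the z axis of deck, either way round below 0.1 rad) or (distance between gauge_shoulder and slot_middle below 0.006 m and angle between the z axis of gauge_shoulder and the z axis of deck, either way round below 0.1 rad) or (distance between gauge_shoulder and slot_right below 0.006 m and angle between the z axis of gauge_shoulder and the z axis of deck, either way round below 0.1 rad)) and contact force between gauge and deck above 2 N and contact force between gauge and the fingers below 0.1 N and value of joint each of lever_left, lever_middle, lever_right below 0.35 rad), for 0.2 s.
At the end, for the whole second after the job is handed in: Gauge released in the slot that grips it (over 2 N on the plate), shoulder within 6 mm of the slot mouth and axis within 0.1 rad of the plate normal; that slot's lever above 0.6 rad (flat 0.70), the other two below 0.35 rad; beaker upright within 0.2 rad (((distance between gauge_shoulder and slot_left below 0.006 m and angle between the z axis of gauge_shoulder and the z axis of deck, either way round below 0.1 rad and value of joint lever_left above 0.6 rad and value of joint each of lever_middle, lever_right below 0.35 rad) or (distance between gauge_shoulder and slot_middle below 0.006 m and angle between the z axis of gauge_shoulder and the z axis of deck, either way round below 0.1 rad and value of joint lever_middle above 0.6 rad and value of joint each of lever_left, lever_right below 0.35 rad) or (distance between gauge_shoulder and slot_right below 0.006 m and angle between the z axis of gauge_shoulder and the z axis of deck, either way round below 0.1 rad and value of joint lever_right above 0.6 rad and value of joint each of lever_left, lever_middle below 0.35 rad)) and contact force between gauge and deck above 2 N and linear speed of gauge below 0.02 m/s and angle between beaker_rim's own z axis and vertical below 0.2 rad); the robot touches nothing.
It fails at once if the beaker is knocked over (angle between beaker_rim's own z axis and vertical above 0.6 rad).
It also fails if it takes over 51 s, if anything falls off the work surface, if the arm or the gripper's body presses on something with over 40 N, if the wrist force passes 120 N, or if a joint passes its speed limit or range.

## Working session

There is one attempt and no reset: what is moved stays moved. The work goes in short steps, Python scripts to look and compute and a shell command to move; the robot and the scene stay as the last step left them, time stands still between calls to the robot, and variables do not carry over. Pictures are saved under pics/ and viewed, about 8 in all and at most 12, crops included, and the job is handed in when it is done.

```bash
mkdir -p pics; ls; python3 - <<'E'
from bench import r,camera
import cv2
s=r.read_state();print(s, r.tcp_to_grasp)
for n in("scene","side"):
    c=camera(n);cv2.imwrite(f"pics/{n}0.png",c["color"]);print(n,{k:v for k,v in c.items() if k!="color"})
E
```

```text
pics
{'time': 0.0, 'joint_positions': array([ 1.17241556,  0.33287756, -0.06466072,  1.46092173,  0.02160505,
        1.34992007, -0.0884444 ]), 'joint_vel': array([ 7.61730045e-04, -1.67440509e-03,  4.15689535e-05, -1.41441935e-03,
        1.60357185e-04,  1.39763052e-03, -1.04543039e-03]), 'joint_torque': array([-7.17577132e-04, -6.23244023e+01,  2.45196267e-02, -3.89888263e+01,
       -6.13538339e-02,  3.97890795e-02,  2.04927410e-04]), 'ee_pos': array([ 0.22920346, -0.5810411 ,  0.22175966]), 'eef_rot': array([ 8.26751348e-01, -5.62567060e-01, -6.14369189e-04, -3.67127311e-04]), 'ft_force': array([-0.88234318,  0.08413983,  0.5396728 ]), 'torque': array([ 0.02637488,  0.00525579, -0.02873515]), 'width': 0.08728041495876211} -0.0187
scene {'fx': 405.7862590510564, 'fy': 405.7862590510564, 'cx': 316.1467496679832, 'cy': 198.8162122476469, 'eye': array([ 1.12606654, -0.29635794,  0.52277678]), 'orientation': array([ 0.7244955 ,  0.49529616, -0.25965973, -0.40294517])}
side {'fx': 399.6595950336708, 'fy': 399.6595950336708, 'cx': 319.6891331346653, 'cy': 198.5671701114588, 'eye': array([0.46380826, 0.56474498, 0.74195078]), 'orientation': array([-0.04683641,  0.92940173, -0.36550619,  0.02059126])}
```

View pics/scene0.png

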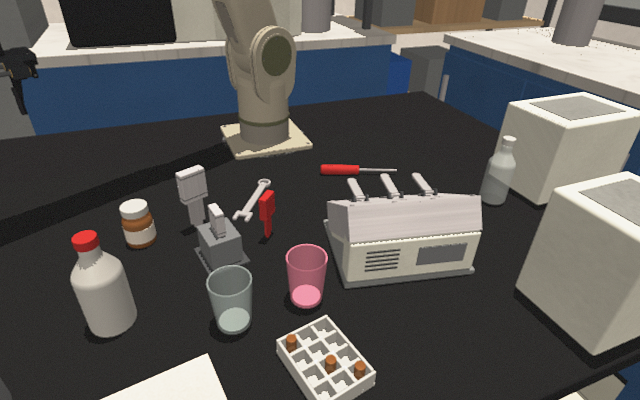

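View pics/side0.png

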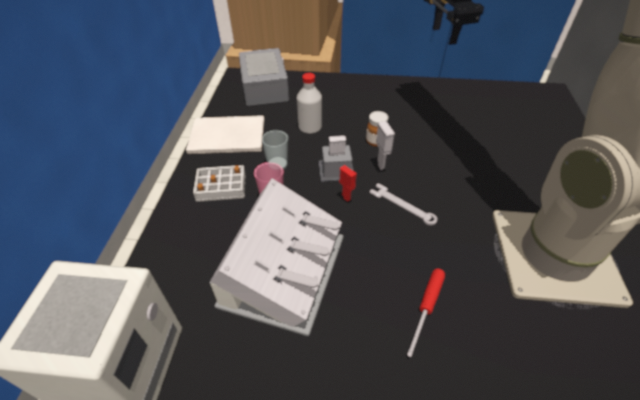

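Candidates for the gauge: grey handle in the stand (scene 217,218; side 338,145), larger grey gauge standing free (scene 192,185; side 384,135), red gauge (scene 267,205; side 347,180). The one in the stand is the smaller grey one, so I choose that. The beaker is the clear one (scene 231,290) and the pink one is a look-alike. Next is a close crop.

```bash
python3 - <<'E'
import cv2,numpy as np
a=cv2.imread("pics/side0.png");b=cv2.imread("pics/scene0.png")
f=lambda i,x0,y0,w,h,k:cv2.resize(i[y0:y0+h,x0:x0+w],None,fx=k,fy=k,interpolation=cv2.INTER_CUBIC)
L=f(a,210,175,140,150,4)
R=np.vstack([f(a,310,110,80,100,3),f(b,180,160,80,100,3)])
cv2.imwrite("pics/crop1.png",np.hstack([L,R]))
E
```

```text
(no output)
```

View pics/crop1.png

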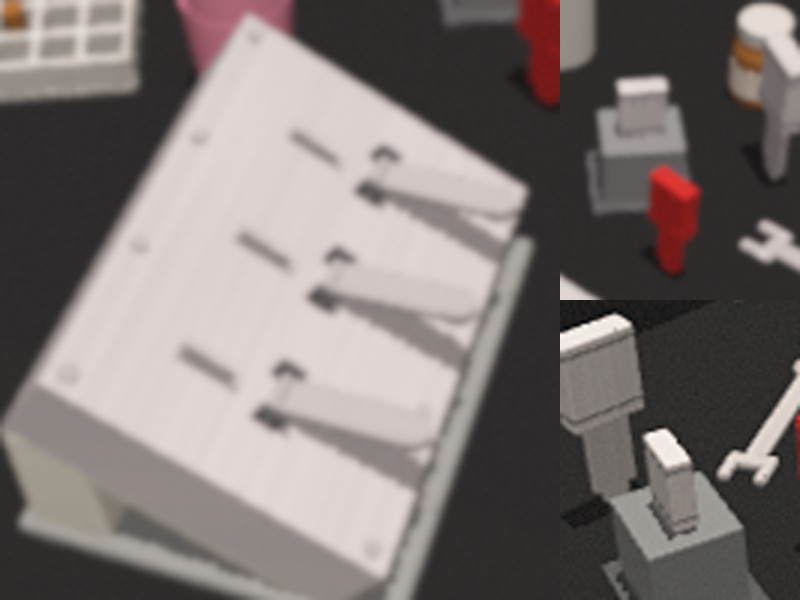

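The crop confirms the small grey handle sitting in the stand (side ≈337,139; scene ≈216,210 on its top). It also shows the three slots (side ≈289,212 / 276,238 / 262,267) and all levers up.

```bash
cat > h.py <<'E'
import numpy as np,cv2
from scipy.spatial.transform import Rotation as R
from scipy.optimize import least_squares
from bench import r,camera
cam0={"scene":dict(f=405.786,c=(316.147,198.816),eye=[1.12606654,-0.29635794,0.52277678],q=[0.7244955,0.49529616,-0.25965973,-0.40294517]),
"side":dict(f=399.66,c=(319.689,198.567),eye=[0.46380826,0.56474498,0.74195078],q=[-0.04683641,0.92940173,-0.36550619,0.02059126])}
def mk(c): return dict(f=c["fx"],c=(c["cx"],c["cy"]),eye=c["eye"],q=c["orientation"])
def onz(c,uv,z):
    d=R.from_quat(c["q"]).apply([(uv[0]-c["c"][0])/c["f"],(uv[1]-c["c"][1])/c["f"],1]);e=np.array(c["eye"])
    return e+d*(z-e[2])/d[2]
def proj(c,P):
    p=R.from_quat(c["q"]).inv().apply(np.asarray(P)-np.array(c["eye"]));return c["f"]*p[...,:2]/p[...,2:]+np.array(c["c"])
E
python3 - <<'E'
from h import *
S=cam0["side"];C=cam0["scene"]
sc=lambda u,v:(210+u/4,175+v/4)
pts=[((315,147),(0,-.07)),((264,252),(0,0)),((208,368),(0,.07)),((250,12),(.065,-.12)),((528,188),(-.115,-.12)),((38,385),(.065,.12)),((385,578),(-.115,.12))]
for uv,d in pts: print(d,onz(S,sc(*uv),.118+d[0]*.5).round(4))
def W(p,d):
    l=np.array([d[0]*np.cos(np.pi/6),d[1],0]);o=R.from_euler('z',p[2]).apply(l)+[p[0],p[1],.118+d[0]*.5];return o
fun=lambda p:np.ravel([proj(S,W(p,d))-sc(*uv) for uv,d in pts])
o=least_squares(fun,[.6,0,0]);print("deck",o.x,o.fun.reshape(-1,2).round(2))
s2=lambda u,v:(180+(u-560)/3,160+(v-300)/3)
s1=lambda u,v:(310+(u-560)/3,110+v/3)
for uv in[(643,436),(665,430),(693,464),(672,472)]:print("top sc",onz(C,s2(*uv),.112).round(4))
for uv in[(617,82),(664,79),(668,90),(619,95)]:print("top sd",onz(S,s1(*uv),.112).round(4))
for uv in[(613,506),(745,524),(633,555)]:print("stand sc",onz(C,s2(*uv),.062).round(4))
for uv in[(598,112),(598,142),(688,148),(682,108)]:print("stand sd",onz(S,s1(*uv),.062).round(4))
print("beaker",onz(C,(230,283),.09),onz(S,(276,139),.09), "pink",onz(C,(306,260),.09))
print("tall",onz(C,(197,222),0),"red",onz(C,(267,236),0))
print(R.from_quat(r.read_state()["eef_rot"]).as_matrix().round(3))
E
```

```text
(0, -0.07) [0.5856 0.0306 0.118 ]
(0, 0) [0.5998 0.1004 0.118 ]
(0, 0.07) [0.6137 0.1689 0.118 ]
(0.065, -0.12) [ 0.6283 -0.0322  0.1505]
(-0.115, -0.12) [ 0.4751 -0.0005  0.0605]
(0.065, 0.12) [0.6775 0.2054 0.1505]
(-0.115, 0.12) [0.525  0.2352 0.0605]
deck [ 0.59861834  0.09879404 -0.2032095 ] [[ 0.54 -0.11]
 [ 0.76 -0.6 ]
 [ 0.7  -0.66]
 [-0.76  0.65]
 [-0.86  0.59]
 [-0.23 -0.23]
 [-0.27  0.62]]
top sc [ 0.4899 -0.2407  0.112 ]
top sc [ 0.4878 -0.2272  0.112 ]
top sc [ 0.5294 -0.2185  0.112 ]
top sc [ 0.5332 -0.2313  0.112 ]
top sd [ 0.5244 -0.2296  0.112 ]
top sd [ 0.4855 -0.2374  0.112 ]
top sd [ 0.4813 -0.2232  0.112 ]
top sd [ 0.5213 -0.2127  0.112 ]
stand sc [ 0.4849 -0.2643  0.062 ]
stand sc [ 0.5311 -0.192   0.062 ]
stand sc [ 0.5374 -0.2603  0.062 ]
stand sd [ 0.5422 -0.2491  0.062 ]
stand sd [ 0.5383 -0.2094  0.062 ]
stand sd [ 0.4613 -0.2092  0.062 ]
stand sd [ 0.469  -0.2618  0.062 ]
beaker [ 0.67546029 -0.24130769  0.09      ] [ 0.6624948  -0.23716904  0.09      ] pink [ 0.66717954 -0.11773647  0.09      ]
tall [ 0.37395132 -0.25777297  0.        ] red [ 0.47358055 -0.12993325  0.        ]
[[ 0.367 -0.93  -0.   ]
 [-0.93  -0.367  0.001]
 [-0.001  0.    -1.   ]]
```

```bash
cat >> h.py <<'E'
yd=-0.203; DO=np.array([.5986,.0988,.118])
def deckR(yaw=yd):
    z=R.from_euler('z',yaw).apply([-.5,0,.75**.5]);y=R.from_euler('z',yaw).apply([0,1,0]);return np.column_stack([np.cross(y,z),y,z])
def toolR(A): return np.column_stack([-A[:,1],-A[:,0],-A[:,2]])   # tool for a gauge/deck frame A
def rel(p,M):
    s=r.read_state();T=R.from_quat(s["eef_rot"]);d=T.inv().apply(np.array(p)-s["ee_pos"]);w=(T.inv()*R.from_matrix(M)).as_rotvec()/2
    print("t",round(s["time"],2),"xyz",d.round(4),"a",w.round(4),"F",s["ft_force"].round(2),"w",round(s["width"],4))
E
L='[{"x":-0.015,"y":-0.026,"z":-0.002},{"x":-0.03,"y":-0.052,"z":-0.004},{"x":-0.045,"y":-0.078,"z":-0.006},{"x":-0.06,"y":-0.104,"z":-0.008},{"x":-0.075,"y":-0.129,"z":-0.01}]'
: ; python3 -m crank '[{"x":-0.015,"y":-0.026,"z":-0.002},{"x":-0.03,"y":-0.052,"z":-0.004},{"x":-0.045,"y":-0.078,"z":-0.006},{"x":-0.06,"y":-0.104,"z":-0.008},{"x":-0.075,"y":-0.129,"z":-0.01}]'
python3 -m crank '[{"x":-0.015,"y":-0.026,"z":-0.002},{"x":-0.03,"y":-0.052,"z":-0.004},{"x":-0.045,"y":-0.078,"z":-0.006},{"x":-0.06,"y":-0.104,"z":-0.008},{"x":-0.075,"y":-0.129,"z":-0.01}]'
python3 - <<'E'
from h import *
C=cam0["scene"]
for n,xy,uv in(("tall",(.374,-.258),(190,170)),("red",(.4736,-.13),(268,193)),("bottle",onz(C,(110,332),0)[:2],(87,235))):
    zs=np.linspace(0,.3,301);P=np.array([[*xy,z] for z in zs]);print(n,xy,zs[np.argmin(abs(proj(C,P)[:,1]-uv[1]))])
g=R.from_euler('z',.218).as_matrix()
rel([.507,-.228,.22],toolR(g))
E
```

```text
tall (0.374, -0.258) 0.128
red (0.4736, -0.13) 0.105
bottle [ 0.62180253 -0.42567893] 0.19
t 0.1 xyz [-0.2265 -0.3879  0.0021] a [0.0001 0.0006 0.0789] F [ 0.48  0.15 -0.78] w 0.0875schema error: expected keys x, y, z, ax, ay, az, claw
schema error: expected keys x, y, z, ax, ay, az, claw
```

```bash
python3 -m crank '[{"x":-0.015,"y":-0.026,"z":-0.002,"ax":0,"ay":0,"az":0,"claw":-1},{"x":-0.03,"y":-0.052,"z":-0.004,"ax":0,"ay":0,"az":0,"claw":-1},{"x":-0.045,"y":-0.078,"z":-0.006,"ax":0,"ay":0,"az":0,"claw":-1},{"x":-0.06,"y":-0.104,"z":-0.008,"ax":0,"ay":0,"az":0,"claw":-1},{"x":-0.075,"y":-0.129,"z":-0.01,"ax":0,"ay":0,"az":0,"claw":-1}]'
python3 -m crank '[{"x":-0.015,"y":-0.026,"z":-0.002,"ax":0,"ay":0,"az":0,"claw":-1},{"x":-0.03,"y":-0.052,"z":-0.004,"ax":0,"ay":0,"az":0,"claw":-1},{"x":-0.045,"y":-0.078,"z":-0.006,"ax":0,"ay":0,"az":0,"claw":-1},{"x":-0.06,"y":-0.104,"z":-0.008,"ax":0,"ay":0,"az":0,"claw":-1},{"x":-0.075,"y":-0.129,"z":-0.01,"ax":0,"ay":0,"az":0,"claw":-1}]'
python3 -m crank '[{"x":-0.02,"y":-0.026,"z":0,"ax":0,"ay":0,"az":0.02,"claw":-1},{"x":-0.04,"y":-0.052,"z":0,"ax":0,"ay":0,"az":0.04,"claw":-1},{"x":-0.06,"y":-0.09,"z":0,"ax":0,"ay":0,"az":0.06,"claw":-1},{"x":-0.0755,"y":-0.13,"z":0.01,"ax":0,"ay":0,"az":0.079,"claw":-1},{"x":-0.0755,"y":-0.13,"z":0.02,"ax":0,"ay":0,"az":0.079,"claw":-1}]'
python3 - <<'E'
from h import *
g=R.from_euler('z',.218).as_matrix()
rel([.507,-.228,.071],toolR(g))
c=camera("wrist");cv2.imwrite("pics/w1.png",c["color"]);m=mk(c);print(m)
print(proj(m,[[.507,-.228,.112]]))
E
```

```text
time: 0.52
ee_pos: [0.3226, -0.4628, 0.2323]
eef_rot: [0.827, -0.562, -0.0, -0.0]
ft_force: [1.1, -0.2, -0.2]
width: 0.0871
time: 0.93
ee_pos: [0.415, -0.3457, 0.2424]
eef_rot: [0.827, -0.563, -0.0, 0.0]
ft_force: [0.5, -0.2, -0.3]
width: 0.0871
time: 1.35
ee_pos: [0.5124, -0.2217, 0.2228]
eef_rot: [0.782, -0.623, 0.001, -0.002]
ft_force: [-0.2, 1.0, -0.4]
width: 0.087
t 1.35 xyz [0.0052 0.0073 0.1518] a [-0.0019  0.0008  0.0033] F [-0.24  0.99 -0.44] w 0.087
{'f': 292.8687472248174, 'c': (320.2394505696591, 196.8470333421916), 'eye': array([ 0.58454215, -0.20498733,  0.38495134]), 'q': array([ 0.77479794, -0.61768344, -0.08501589,  0.10453524])}
[[326.30538724 201.89994066]]
```

View pics/w1.png

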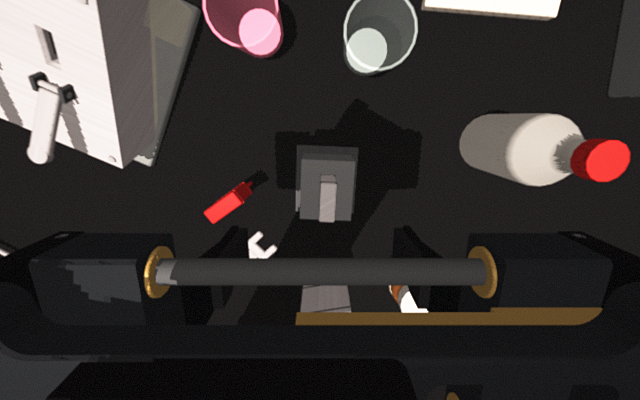

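The wrist view shows the handle's top at (328,202), against a predicted (326,202), so the estimate is good to about 2 mm. Red gauge at (235,200), clear beaker at (380,35), both clear of the fingers.

```bash
python3 -m crank '[{"x":0.006,"y":0.007,"z":0.03,"ax":-0.002,"ay":0.001,"az":0.003,"claw":-1},{"x":0.006,"y":0.007,"z":0.06,"ax":-0.002,"ay":0.001,"az":0.003,"claw":-1},{"x":0.006,"y":0.007,"z":0.095,"ax":-0.002,"ay":0.001,"az":0.003,"claw":-1},{"x":0.006,"y":0.007,"z":0.13,"ax":-0.002,"ay":0.001,"az":0.003,"claw":-1},{"x":0.006,"y":0.007,"z":0.152,"ax":-0.002,"ay":0.001,"az":0.003,"claw":-1}]'
python3 -m crank '[{"x":0,"y":0,"z":0,"ax":0,"ay":0,"az":0,"claw":-0.2},{"x":0,"y":0,"z":0,"ax":0,"ay":0,"az":0,"claw":0},{"x":0,"y":0,"z":0,"ax":0,"ay":0,"az":0,"claw":0.3},{"x":0,"y":0,"z":0,"ax":0,"ay":0,"az":0,"claw":0.6},{"x":0,"y":0,"z":0,"ax":0,"ay":0,"az":0,"claw":1}]' 50
python3 -m crank '[{"x":0,"y":0,"z":0,"ax":0,"ay":0,"az":0,"claw":1},{"x":0,"y":0,"z":0,"ax":0,"ay":0,"az":0,"claw":1},{"x":0,"y":0,"z":0,"ax":0,"ay":0,"az":0,"claw":1},{"x":0,"y":0,"z":0,"ax":0,"ay":0,"az":0,"claw":1},{"x":0,"y":0,"z":0,"ax":0,"ay":0,"az":0,"claw":1}]' 50
```

```text
time: 1.82
ee_pos: [0.4998, -0.2366, 0.067]
eef_rot: [0.778, -0.629, -0.002, 0.003]
ft_force: [-0.2, 1.1, 0.1]
width: 0.0871
time: 2.23
ee_pos: [0.503, -0.2371, 0.0724]
eef_rot: [0.778, -0.628, 0.001, 0.002]
ft_force: [-0.1, -0.4, -0.4]
width: 0.0615
time: 2.65
ee_pos: [0.502, -0.2366, 0.0706]
eef_rot: [0.778, -0.628, -0.0, 0.002]
ft_force: [0.6, 0.2, -0.8]
width: 0.028
```

```bash
python3 -m crank '[{"x":0,"y":0,"z":0,"ax":0,"ay":0,"az":0,"claw":0.1},{"x":-0.002,"y":-0.002,"z":0,"ax":0,"ay":0,"az":0,"claw":0.1},{"x":-0.004,"y":-0.004,"z":0,"ax":0,"ay":0,"az":0,"claw":0.1},{"x":-0.006,"y":-0.006,"z":0,"ax":0,"ay":0,"az":0,"claw":0.1},{"x":-0.006,"y":-0.006,"z":0,"ax":0,"ay":0,"az":0,"claw":0.1}]' 5
python3 -m crank '[{"x":0,"y":0,"z":0,"ax":0,"ay":0,"az":0,"claw":0.2},{"x":0,"y":0,"z":0,"ax":0,"ay":0,"az":0,"claw":0.3},{"x":0,"y":0,"z":0,"ax":0,"ay":0,"az":0,"claw":0.4},{"x":0,"y":0,"z":0,"ax":0,"ay":0,"az":0,"claw":0.4},{"x":0,"y":0,"z":0,"ax":0,"ay":0,"az":0,"claw":0.4}]' 5
python3 - <<'E'
from h import *
s=r.read_state();print(s["ee_pos"],s["ft_force"],s["width"])
c=camera("wrist")["color"];cv2.imwrite("pics/w2.png",cv2.resize(c[150:350,200:440],None,fx=2.5,fy=2.5))
E
```

```text
time: 3.07
ee_pos: [0.5072, -0.2285, 0.0705]
eef_rot: [0.778, -0.628, -0.0, 0.002]
ft_force: [0.0, 0.7, -0.3]
width: 0.0389
time: 3.48
ee_pos: [0.5066, -0.2296, 0.0705]
eef_rot: [0.778, -0.628, -0.0, 0.002]
ft_force: [0.3, 0.3, -0.8]
width: 0.0267
[ 0.50657505 -0.22959462  0.07052226] [ 0.26834844  0.33266437 -0.80398514] 0.026687935309955703
```

View pics/w2.png

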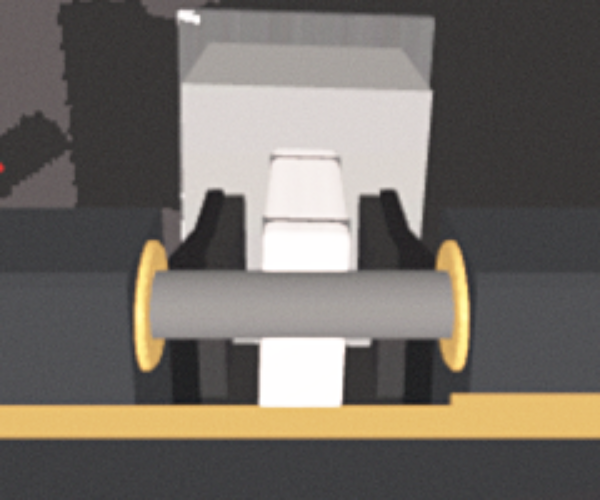

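Fingers straddle the handle (inner faces 245/358, handle 263–349): centred within 1 mm. Closing and lifting.

```bash
python3 -m crank '[{"x":0.001,"y":0,"z":0,"ax":0,"ay":0,"az":0,"claw":0.6},{"x":0.001,"y":0,"z":0,"ax":0,"ay":0,"az":0,"claw":1},{"x":0.001,"y":0,"z":0,"ax":0,"ay":0,"az":0,"claw":1},{"x":0.001,"y":0,"z":0,"ax":0,"ay":0,"az":0,"claw":1},{"x":0.001,"y":0,"z":0,"ax":0,"ay":0,"az":0,"claw":1}]' 20
python3 -m crank '[{"x":0,"y":0,"z":0,"ax":0,"ay":0,"az":0,"claw":1},{"x":0,"y":0,"z":0,"ax":0,"ay":0,"az":0,"claw":1},{"x":0,"y":0,"z":-0.005,"ax":0,"ay":0,"az":0,"claw":1},{"x":0,"y":0,"z":-0.012,"ax":0,"ay":0,"az":0,"claw":1},{"x":0,"y":0,"z":-0.02,"ax":0,"ay":0,"az":0,"claw":1}]' 55
python3 -m crank '[{"x":0,"y":0,"z":-0.02,"ax":0,"ay":0,"az":0,"claw":1},{"x":0,"y":0,"z":-0.04,"ax":0,"ay":0,"az":0,"claw":1},{"x":0,"y":0,"z":-0.065,"ax":0,"ay":0,"az":0,"claw":1},{"x":0,"y":0,"z":-0.09,"ax":0,"ay":0,"az":0,"claw":1},{"x":0,"y":0,"z":-0.11,"ax":0,"ay":0,"az":0,"claw":1}]'
python3 - <<'E'
from h import *
A=deckR();M=toolR(A)
# TCP on gauge axis, shoulder is 9 mm beyond TCP (tcp z at grasp .0705 => tip .0085 above shoulder at .062)
for h in(.075,): 
  for y in(-.07,0,.07): p=DO+A@[0,y,h+.0085];print(y,p.round(4));rel(p,M)
E
```

```text
time: 3.95
ee_pos: [0.5068, -0.2306, 0.0705]
eef_rot: [0.778, -0.628, -0.0, 0.002]
ft_force: [-0.4, -0.9, -0.4]
width: 0.016
time: 4.37
ee_pos: [0.5068, -0.2302, 0.0911]
eef_rot: [0.778, -0.628, -0.001, 0.002]
ft_force: [0.2, 0.4, -0.9]
width: 0.0157
time: 4.78
ee_pos: [0.5077, -0.23, 0.2035]
eef_rot: [0.778, -0.628, 0.001, 0.002]
ft_force: [-0.0, -0.6, -0.2]
width: 0.0158
-0.07 [0.5436 0.0387 0.1903]
t 4.78 xyz [-0.2552 -0.0916  0.0121] a [0.2587 0.0525 0.2032] F [-0.01 -0.61 -0.19] w 0.0158
0 [0.5577 0.1072 0.1903]
t 4.78 xyz [-0.3192 -0.1199  0.0119] a [0.2587 0.0525 0.2032] F [-0.01 -0.61 -0.19] w 0.0158
0.07 [0.5718 0.1758 0.1903]
t 4.78 xyz [-0.3833 -0.1481  0.0116] a [0.2587 0.0525 0.2032] F [-0.01 -0.61 -0.19] w 0.0158
```

```bash
python3 -m crank '[{"x":-0.025,"y":-0.009,"z":-0.008,"ax":0.02,"ay":0.004,"az":0.016,"claw":1},{"x":-0.055,"y":-0.02,"z":-0.015,"ax":0.05,"ay":0.01,"az":0.04,"claw":1},{"x":-0.09,"y":-0.032,"z":-0.02,"ax":0.08,"ay":0.016,"az":0.063,"claw":1},{"x":-0.125,"y":-0.045,"z":-0.02,"ax":0.11,"ay":0.022,"az":0.086,"claw":1},{"x":-0.155,"y":-0.056,"z":-0.02,"ax":0.14,"ay":0.028,"az":0.11,"claw":1}]'
python3 - <<'E'
from h import *
A=deckR();M=toolR(A);rel(DO+A@[0,-.07,.075+.0085],M)
E
```

```text
time: 5.2
ee_pos: [0.53, -0.0643, 0.2217]
eef_rot: [-0.696, 0.704, -0.111, 0.09]
ft_force: [0.3, 0.9, -0.9]
width: 0.0155
t 5.2 xyz [-0.1039 -0.0036  0.0308] a [0.1173 0.0248 0.0921] F [ 0.3   0.86 -0.88] w 0.0155
```

```bash
python3 -m crank '[{"x":-0.03,"y":-0.001,"z":0,"ax":0.03,"ay":0.006,"az":0.023,"claw":1},{"x":-0.06,"y":-0.002,"z":0.008,"ax":0.06,"ay":0.012,"az":0.046,"claw":1},{"x":-0.09,"y":-0.003,"z":0.018,"ax":0.09,"ay":0.018,"az":0.07,"claw":1},{"x":-0.104,"y":-0.0035,"z":0.03,"ax":0.117,"ay":0.025,"az":0.092,"claw":1},{"x":-0.104,"y":-0.0035,"z":0.031,"ax":0.117,"ay":0.025,"az":0.092,"claw":1}]'
python3 -m crank '[{"x":0,"y":0,"z":0,"ax":0,"ay":0,"az":0,"claw":1},{"x":0,"y":0,"z":0,"ax":0,"ay":0,"az":0,"claw":1},{"x":0,"y":0,"z":0,"ax":0,"ay":0,"az":0,"claw":1},{"x":0,"y":0,"z":0,"ax":0,"ay":0,"az":0,"claw":1},{"x":0,"y":0,"z":0,"ax":0,"ay":0,"az":0,"claw":1}]'
python3 - <<'E'
from h import *
A=deckR();M=toolR(A);rel(DO+A@[0,-.07,.075+.0085],M)
ims=[]
for n in("side","wrist"):
    c=camera(n);m=mk(c);t=r.read_state();T=R.from_quat(t["eef_rot"])
    im=c["color"].copy();cv2.imwrite(f"pics/{n}3.png",im)
    for P in (DO+A@[0,-.07,0],DO,DO+A@[0,.07,0],t["ee_pos"]+T.apply([0,0,.0585])): print(n,proj(m,P).round(1))
    ims.append(im)
c=camera("scene")["color"]
a=cv2.resize(ims[0][150:300,210:380],None,fx=2.6,fy=2.6)
cv2.imwrite("pics/c3.png",np.vstack([np.hstack([a,cv2.resize(ims[1][0:230,180:410],(358,390))]),]))
E
```

```text
time: 5.62
ee_pos: [0.5411, 0.0409, 0.1868]
eef_rot: [-0.612, 0.748, -0.199, 0.162]
ft_force: [-0.5, -0.0, -1.0]
width: 0.0154
time: 6.03
ee_pos: [0.5432, 0.0355, 0.1888]
eef_rot: [-0.611, 0.749, -0.199, 0.161]
ft_force: [-0.2, 0.1, -0.9]
width: 0.0155
t 6.03 xyz [-0.0032 -0.0005 -0.0014] a [ 0.0027 -0.0006  0.0005] F [-0.22  0.08 -0.91] w 0.0155
side [289.3 211.6]
side [276.8 237.4]
side [262.7 266.3]
side [295.1 205.5]
wrist [317.8 201.7]
wrist [237.2 201.7]
wrist [156.6 201.6]
wrist [321.2 211.8]
```

View pics/c3.png

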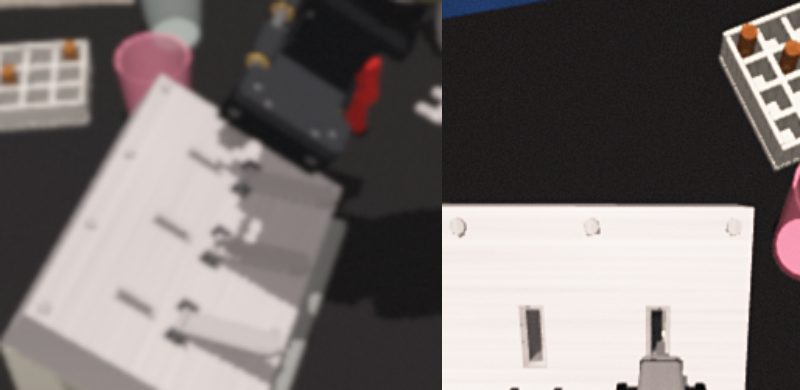

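Side and wrist views: blade in line with the right slot (wrist ≈318,200, slot ≈317,199), consistent with the pose estimate. Approaching the right slot to just above its mouth.

```bash
python3 -m crank '[{"x":-0.003,"y":-0.0015,"z":0,"ax":0.003,"ay":0,"az":0,"claw":1},{"x":-0.003,"y":-0.0015,"z":0.004,"ax":0.003,"ay":0,"az":0,"claw":1},{"x":-0.003,"y":-0.0015,"z":0.01,"ax":0.003,"ay":0,"az":0,"claw":1},{"x":-0.003,"y":-0.0015,"z":0.015,"ax":0.003,"ay":0,"az":0,"claw":1},{"x":-0.003,"y":-0.0015,"z":0.019,"ax":0.003,"ay":0,"az":0,"claw":1}]'
python3 -m crank '[{"x":0,"y":0,"z":0.001,"ax":0,"ay":0,"az":0,"claw":1},{"x":0,"y":0,"z":0.0025,"ax":0,"ay":0,"az":0,"claw":1},{"x":0,"y":0,"z":0.004,"ax":0,"ay":0,"az":0,"claw":1},{"x":0,"y":0,"z":0.006,"ax":0,"ay":0,"az":0,"claw":1},{"x":0,"y":0,"z":0.008,"ax":0,"ay":0,"az":0,"claw":1}]'
cat >> h.py <<'E'
def st(y):
    A=deckR();s=r.read_state();T=R.from_quat(s["eef_rot"]);l=A.T@(s["ee_pos"]-DO-A@np.array([.001,y,0]));
    print("t",round(s["time"],2),"deck x,y,h mm",(1e3*l-[0,0,8.5]).round(1),"F deck",(A.T@s["ft_force"]).round(2),"w",round(s["width"],4),"a",((T.inv()*R.from_matrix(toolR(A))).as_rotvec()).round(4))
E
python3 -c "from h import *;st(-.07)"
```

```text
time: 6.6
ee_pos: [0.5539, 0.0369, 0.1716]
eef_rot: [-0.611, 0.748, -0.201, 0.163]
ft_force: [0.6, -0.2, -0.8]
width: 0.0158
time: 7.02
ee_pos: [0.558, 0.0362, 0.1657]
eef_rot: [-0.611, 0.748, -0.201, 0.163]
ft_force: [0.5, 0.1, -0.1]
width: 0.0158
t 7.02 deck x,y,h mm [-0.7  0.5 46.4] F deck [ 0.35  0.18 -0.26] w 0.0158 a [-0.0007 -0.0009  0.0021]
```

```bash
python3 -m crank '[{"x":0,"y":0,"z":0.001,"ax":0,"ay":0,"az":0,"claw":1},{"x":0,"y":0,"z":0.002,"ax":0,"ay":0,"az":0,"claw":1},{"x":0,"y":0,"z":0.003,"ax":0,"ay":0,"az":0,"claw":1},{"x":0,"y":0,"z":0.004,"ax":0,"ay":0,"az":0,"claw":1},{"x":0,"y":0,"z":0.005,"ax":0,"ay":0,"az":0,"claw":1}]' >/dev/null
python3 -c "from h import *;st(-.07)"
python3 -m crank '[{"x":0,"y":0,"z":0.001,"ax":0,"ay":0,"az":0,"claw":1},{"x":0,"y":0,"z":0.002,"ax":0,"ay":0,"az":0,"claw":1},{"x":0,"y":0,"z":0.003,"ax":0,"ay":0,"az":0,"claw":1},{"x":0,"y":0,"z":0.004,"ax":0,"ay":0,"az":0,"claw":1},{"x":0,"y":0,"z":0.004,"ax":0,"ay":0,"az":0,"claw":1}]'>/dev/null
python3 -c "from h import *;st(-.07)"
```

```text
t 7.43 deck x,y,h mm [-0.8  0.5 41.4] F deck [-1.38  0.01 -1.04] w 0.016 a [-0.0005 -0.0009  0.0021]
t 7.85 deck x,y,h mm [-0.2  0.1 37.4] F deck [ 3.06 -3.73 -0.31] w 0.0154 a [-0.0013 -0.0013  0.0016]
```

```bash
python3 -m crank '[{"x":0,"y":0,"z":0.001,"ax":0,"ay":0,"az":0,"claw":1},{"x":0,"y":0,"z":0.002,"ax":0,"ay":0,"az":0,"claw":1},{"x":0,"y":0,"z":0.003,"ax":0,"ay":0,"az":0,"claw":1},{"x":0,"y":0,"z":0.003,"ax":0,"ay":0,"az":0,"claw":1},{"x":0,"y":0,"z":0.003,"ax":0,"ay":0,"az":0,"claw":1}]' >/dev/null
python3 -c "from h import *;st(-.07)"
```

```text
t 8.27 deck x,y,h mm [-0.2  0.3 34.5] F deck [ 4.79 -4.12  0.35] w 0.0155 a [-0.0014 -0.0008  0.0018]
```

```bash
python3 -m crank '[{"x":0,"y":-0.001,"z":0.001,"ax":0,"ay":0,"az":0,"claw":1},{"x":0,"y":-0.001,"z":0.002,"ax":0,"ay":0,"az":0,"claw":1},{"x":0,"y":-0.001,"z":0.003,"ax":0,"ay":0,"az":0,"claw":1},{"x":0,"y":-0.001,"z":0.003,"ax":0,"ay":0,"az":0,"claw":1},{"x":0,"y":-0.001,"z":0.003,"ax":0,"ay":0,"az":0,"claw":1}]' >/dev/null
python3 -c "from h import *;st(-.07)"
python3 -m crank '[{"x":0.001,"y":0,"z":0.001,"ax":0,"ay":0,"az":0,"claw":1},{"x":0.001,"y":0,"z":0.002,"ax":0,"ay":0,"az":0,"claw":1},{"x":0.001,"y":0,"z":0.003,"ax":0,"ay":0,"az":0,"claw":1},{"x":0.001,"y":0,"z":0.003,"ax":0,"ay":0,"az":0,"claw":1},{"x":0.001,"y":0,"z":0.003,"ax":0,"ay":0,"az":0,"claw":1}]' >/dev/null
python3 -c "from h import *;st(-.07)"
```

```text
t 8.68 deck x,y,h mm [-0.   0.4 31.2] F deck [ 3.32 -2.42 -0.95] w 0.016 a [-0.     -0.0009  0.002 ]
t 9.1 deck x,y,h mm [ 0.  -0.6 28.2] F deck [ 3.03 -2.84 -1.26] w 0.0157 a [-0.0001 -0.0009  0.002 ]
```

```bash
python3 -m crank '[{"x":0.001,"y":-0.001,"z":0.001,"ax":0,"ay":0,"az":0,"claw":1},{"x":0.001,"y":-0.001,"z":0.003,"ax":0,"ay":0,"az":0,"claw":1},{"x":0.001,"y":-0.001,"z":0.005,"ax":0,"ay":0,"az":0,"claw":1},{"x":0.001,"y":-0.001,"z":0.007,"ax":0,"ay":0,"az":0,"claw":1},{"x":0.001,"y":-0.001,"z":0.009,"ax":0,"ay":0,"az":0,"claw":1}]' >/dev/null
python3 -c "from h import *;st(-.07)"
```

```text
t 9.52 deck x,y,h mm [ 0.8 -1.7 19. ] F deck [-0.4  -3.39  4.06] w 0.0155 a [ 0.0003 -0.0011  0.002 ]
```

```bash
python3 -m crank '[{"x":0,"y":0,"z":0,"ax":0,"ay":0,"az":0,"claw":1},{"x":0,"y":0,"z":0,"ax":0,"ay":0,"az":0,"claw":1},{"x":0,"y":0,"z":0,"ax":0,"ay":0,"az":0,"claw":1},{"x":0,"y":0,"z":0,"ax":0,"ay":0,"az":0,"claw":1},{"x":0,"y":0,"z":0,"ax":0,"ay":0,"az":0,"claw":1}]' >/dev/null
python3 -c "from h import *;st(-.07)"
python3 -m crank '[{"x":0,"y":0,"z":0.001,"ax":0,"ay":0,"az":0,"claw":1},{"x":0,"y":0,"z":0.003,"ax":0,"ay":0,"az":0,"claw":1},{"x":0,"y":0,"z":0.005,"ax":0,"ay":0,"az":0,"claw":1},{"x":0,"y":0,"z":0.007,"ax":0,"ay":0,"az":0,"claw":1},{"x":0,"y":0,"z":0.009,"ax":0,"ay":0,"az":0,"claw":1}]' >/dev/null
python3 -c "from h import *;st(-.07)"
```

```text
t 9.93 deck x,y,h mm [ 0.8 -1.6 19.3] F deck [-0.8  -4.5  -1.64] w 0.0159 a [ 0.0002 -0.0011  0.002 ]
t 10.35 deck x,y,h mm [ 1.3 -1.6 10.2] F deck [ 0.09 -4.58  1.14] w 0.0153 a [-0.0005 -0.0009  0.002 ]
```

```bash
python3 -m crank '[{"x":-0.001,"y":0,"z":-0.002,"ax":0,"ay":0,"az":0,"claw":1},{"x":-0.001,"y":0,"z":-0.005,"ax":0,"ay":0,"az":0,"claw":1},{"x":-0.001,"y":0,"z":-0.008,"ax":0,"ay":0,"az":0,"claw":1},{"x":-0.001,"y":0,"z":-0.012,"ax":0,"ay":0,"az":0,"claw":1},{"x":-0.001,"y":0,"z":-0.016,"ax":0,"ay":0,"az":0,"claw":1}]' >/dev/null
python3 -c "from h import *;st(-.07)"
python3 -m crank '[{"x":0,"y":0,"z":-0.004,"ax":0,"ay":0,"az":0,"claw":1},{"x":0,"y":0,"z":-0.012,"ax":0,"ay":0,"az":0,"claw":1},{"x":0,"y":0,"z":-0.02,"ax":0,"ay":0,"az":0,"claw":1},{"x":0,"y":0,"z":-0.028,"ax":0,"ay":0,"az":0,"claw":1},{"x":0,"y":0,"z":-0.036,"ax":0,"ay":0,"az":0,"claw":1}]' >/dev/null
python3 -c "from h import *;st(-.07)"
```

```text
t 10.77 deck x,y,h mm [ 1.2 -0.3 26.9] F deck [ 0.09 -3.8  -1.73] w 0.0158 a [-0.0006 -0.0007  0.0023]
t 11.18 deck x,y,h mm [ 1.7  1.1 63.5] F deck [-0.96  1.5   0.  ] w 0.0155 a [-0.0021  0.0012  0.0032]
```

```bash
python3 -m crank '[{"x":-0.012,"y":0,"z":0,"ax":0,"ay":0,"az":0,"claw":1},{"x":-0.03,"y":0,"z":0,"ax":0,"ay":0,"az":0,"claw":1},{"x":-0.052,"y":0,"z":0,"ax":0,"ay":0,"az":0,"claw":1},{"x":-0.066,"y":0,"z":0,"ax":0,"ay":0,"az":0,"claw":1},{"x":-0.0705,"y":0.001,"z":0,"ax":0,"ay":0,"az":0,"claw":1}]' >/dev/null
python3 -m crank '[{"x":0,"y":0,"z":0,"ax":0,"ay":0,"az":0,"claw":1},{"x":0,"y":0,"z":0,"ax":0,"ay":0,"az":0,"claw":1},{"x":0,"y":0,"z":0,"ax":0,"ay":0,"az":0,"claw":1},{"x":0,"y":0,"z":0.003,"ax":0,"ay":0,"az":0,"claw":1},{"x":0,"y":0,"z":0.006,"ax":0,"ay":0,"az":0,"claw":1}]' >/dev/null
python3 -c "from h import *;st(0)"
```

```text
t 12.02 deck x,y,h mm [ 0.3 -0.8 56.2] F deck [-0.83 -0.51 -1.06] w 0.0156 a [-0.001  -0.0017  0.0012]
```

Correct y by +0.8 mm and enter the middle slot.

```bash
python3 -m crank '[{"x":-0.001,"y":0,"z":0.002,"ax":0,"ay":0,"az":0,"claw":1},{"x":-0.001,"y":0,"z":0.005,"ax":0,"ay":0,"az":0,"claw":1},{"x":-0.001,"y":0,"z":0.008,"ax":0,"ay":0,"az":0,"claw":1},{"x":-0.001,"y":0,"z":0.011,"ax":0,"ay":0,"az":0,"claw":1},{"x":-0.001,"y":0,"z":0.013,"ax":0,"ay":0,"az":0,"claw":1}]' >/dev/null
python3 -c "from h import *;st(0)"
python3 -m crank '[{"x":0,"y":0,"z":0.001,"ax":0,"ay":0,"az":0,"claw":1},{"x":0,"y":0,"z":0.002,"ax":0,"ay":0,"az":0,"claw":1},{"x":0,"y":0,"z":0.003,"ax":0,"ay":0,"az":0,"claw":1},{"x":0,"y":0,"z":0.004,"ax":0,"ay":0,"az":0,"claw":1},{"x":0,"y":0,"z":0.005,"ax":0,"ay":0,"az":0,"claw":1}]' >/dev/null
python3 -c "from h import *;st(0)"
```

```text
t 12.43 deck x,y,h mm [-0.2  0.7 42.8] F deck [-0.79 -1.82  0.28] w 0.0156 a [ 0.0001 -0.0012  0.0019]
t 12.85 deck x,y,h mm [ 0.2  0.8 38.3] F deck [-0.2  -2.97  0.23] w 0.0156 a [-0.0007 -0.0013  0.0019]
```

```bash
python3 -m crank '[{"x":0.001,"y":0,"z":0.001,"ax":0,"ay":0,"az":0,"claw":1},{"x":0.001,"y":0,"z":0.002,"ax":0,"ay":0,"az":0,"claw":1},{"x":0.001,"y":0,"z":0.003,"ax":0,"ay":0,"az":0,"claw":1},{"x":0.001,"y":0,"z":0.004,"ax":0,"ay":0,"az":0,"claw":1},{"x":0.001,"y":0,"z":0.005,"ax":0,"ay":0,"az":0,"claw":1}]' >/dev/null
python3 -c "from h import *;st(0)"
```

```text
t 13.27 deck x,y,h mm [ 0.2  0.2 33.3] F deck [-0.09 -0.27 -0.81] w 0.0155 a [-0.0007 -0.0005  0.0021]
```

```bash
python3 -m crank '[{"x":0,"y":0,"z":0.002,"ax":0,"ay":0,"az":0,"claw":1},{"x":0,"y":0,"z":0.004,"ax":0,"ay":0,"az":0,"claw":1},{"x":0,"y":0,"z":0.006,"ax":0,"ay":0,"az":0,"claw":1},{"x":0,"y":0,"z":0.008,"ax":0,"ay":0,"az":0,"claw":1},{"x":0,"y":0,"z":0.010,"ax":0,"ay":0,"az":0,"claw":1}]' >/dev/null
python3 -c "from h import *;st(0)"
python3 -m crank '[{"x":0.001,"y":0,"z":0.001,"ax":0,"ay":0,"az":0,"claw":1},{"x":0.001,"y":0,"z":0.002,"ax":0,"ay":0,"az":0,"claw":1},{"x":0.001,"y":0,"z":0.003,"ax":0,"ay":0,"az":0,"claw":1},{"x":0.001,"y":0,"z":0.004,"ax":0,"ay":0,"az":0,"claw":1},{"x":0.001,"y":0,"z":0.005,"ax":0,"ay":0,"az":0,"claw":1}]' >/dev/null
python3 -c "from h import *;st(0)"
```

```text
t 13.68 deck x,y,h mm [ 0.2  0.  23.1] F deck [ 0.96  0.31 -0.27] w 0.0154 a [-0.0006 -0.0007  0.0019]
t 14.1 deck x,y,h mm [ 0.3 -1.1 18.3] F deck [ 1.84 -0.01 -0.46] w 0.0156 a [-0.0007 -0.0009  0.0018]
```

Middle: no force in any axis down to 32 mm, so it is free. Right: a steady sideways shoe force of about 4 N at every lateral offset, so it is sprung, and left must be solid. Going back to the right slot, where I'll confirm by feel while driving home.

```bash
python3 -m crank '[{"x":0,"y":0,"z":-0.006,"ax":0,"ay":0,"az":0,"claw":1},{"x":0,"y":0,"z":-0.016,"ax":0,"ay":0,"az":0,"claw":1},{"x":0,"y":0,"z":-0.026,"ax":0,"ay":0,"az":0,"claw":1},{"x":0,"y":0,"z":-0.036,"ax":0,"ay":0,"az":0,"claw":1},{"x":0,"y":0,"z":-0.042,"ax":0,"ay":0,"az":0,"claw":1}]' >/dev/null
python3 -m crank '[{"x":0.012,"y":0,"z":0,"ax":0,"ay":0,"az":0,"claw":1},{"x":0.03,"y":0,"z":0,"ax":0,"ay":0,"az":0,"claw":1},{"x":0.052,"y":0,"z":0,"ax":0,"ay":0,"az":0,"claw":1},{"x":0.065,"y":0,"z":0,"ax":0,"ay":0,"az":0,"claw":1},{"x":0.0695,"y":0,"z":0,"ax":0,"ay":0,"az":0,"claw":1}]' >/dev/null
python3 -m crank '[{"x":0,"y":0,"z":0,"ax":0,"ay":0,"az":0,"claw":1},{"x":0,"y":0,"z":0,"ax":0,"ay":0,"az":0,"claw":1},{"x":0,"y":0,"z":0,"ax":0,"ay":0,"az":0,"claw":1},{"x":0,"y":0,"z":0,"ax":0,"ay":0,"az":0,"claw":1},{"x":0,"y":0,"z":0.003,"ax":0,"ay":0,"az":0,"claw":1}]' >/dev/null
python3 -c "from h import *;st(-.07)"
```

```text
t 15.35 deck x,y,h mm [ 0.4  0.5 57.7] F deck [ 0.51 -0.06  0.3 ] w 0.0158 a [-0.001   0.      0.0031]
```

```bash
python3 -m crank '[{"x":0.0013,"y":0,"z":0.003,"ax":0,"ay":0,"az":0,"claw":1},{"x":0.0013,"y":0,"z":0.006,"ax":0,"ay":0,"az":0,"claw":1},{"x":0.0013,"y":0,"z":0.009,"ax":0,"ay":0,"az":0,"claw":1},{"x":0.0013,"y":0,"z":0.012,"ax":0,"ay":0,"az":0,"claw":1},{"x":0.0013,"y":0,"z":0.013,"ax":0,"ay":0,"az":0,"claw":1}]' >/dev/null
python3 -c "from h import *;st(-.07)"
python3 -m crank '[{"x":0,"y":0,"z":0.002,"ax":0,"ay":0,"az":0,"claw":1},{"x":0,"y":0,"z":0.004,"ax":0,"ay":0,"az":0,"claw":1},{"x":0,"y":0,"z":0.006,"ax":0,"ay":0,"az":0,"claw":1},{"x":0,"y":0,"z":0.008,"ax":0,"ay":0,"az":0,"claw":1},{"x":0,"y":0,"z":0.010,"ax":0,"ay":0,"az":0,"claw":1}]' >/dev/null
python3 -c "from h import *;st(-.07)"
python3 -m crank '[{"x":0,"y":0,"z":0.002,"ax":0,"ay":0,"az":0,"claw":1},{"x":0,"y":0,"z":0.004,"ax":0,"ay":0,"az":0,"claw":1},{"x":0,"y":0,"z":0.006,"ax":0,"ay":0,"az":0,"claw":1},{"x":0,"y":0,"z":0.008,"ax":0,"ay":0,"az":0,"claw":1},{"x":0,"y":0,"z":0.010,"ax":0,"ay":0,"az":0,"claw":1}]' >/dev/null
python3 -c "from h import *;st(-.07)"
```

```text
t 15.77 deck x,y,h mm [-0.2 -1.9 43.8] F deck [ 0.73 -0.91 -0.02] w 0.016 a [ 0.0004 -0.0009  0.002 ]
t 16.18 deck x,y,h mm [ 0.2 -1.8 34.2] F deck [-0.46  0.6  -0.75] w 0.0156 a [-0.0005 -0.0009  0.0021]
t 16.6 deck x,y,h mm [ 0.2 -2.4 24.2] F deck [ 0.07 -3.06  2.16] w 0.0157 a [-0.0003 -0.0018  0.0016]
```

```bash
python3 -m crank '[{"x":0,"y":0,"z":0.003,"ax":0,"ay":0,"az":0,"claw":1},{"x":0,"y":0,"z":0.006,"ax":0,"ay":0,"az":0,"claw":1},{"x":0,"y":0,"z":0.009,"ax":0,"ay":0,"az":0,"claw":1},{"x":0,"y":0,"z":0.012,"ax":0,"ay":0,"az":0,"claw":1},{"x":0,"y":0,"z":0.014,"ax":0,"ay":0,"az":0,"claw":1}]' >/dev/null
python3 -c "from h import *;st(-.07)"
python3 -m crank '[{"x":0,"y":0,"z":0,"ax":0,"ay":0,"az":0,"claw":0.6},{"x":0,"y":0,"z":0,"ax":0,"ay":0,"az":0,"claw":0.5},{"x":0,"y":0,"z":0,"ax":0,"ay":0,"az":0,"claw":0.4},{"x":0,"y":0,"z":0,"ax":0,"ay":0,"az":0,"claw":0.4},{"x":0,"y":0,"z":0,"ax":0,"ay":0,"az":0,"claw":0.4}]' 
python3 - <<'E'
from h import *
st(-.07);A=deckR()
c=camera("wrist");m=mk(c)
for h in(0,.0105):print(h,[proj(m,DO+A@[dx,-.071,h+dz]).round(1) for dx,dz in((.02,.05),(.02,0))])
s=camera("side")["color"]
cv2.imwrite("pics/w4.png",np.hstack([cv2.resize(c["color"][150:300,240:400],None,fx=3,fy=3),cv2.resize(s[150:300,250:350],None,fx=3,fy=3)]))
E
```

```text
t 17.02 deck x,y,h mm [ 0.2 -2.  10. ] F deck [ 0.11 -3.92  2.03] w 0.0155 a [-0.0003 -0.001   0.0018]
time: 17.43
ee_pos: [0.576, 0.0307, 0.1351]
eef_rot: [-0.611, 0.748, -0.201, 0.163]
ft_force: [-1.4, -0.5, 0.9]
width: 0.0253
t 17.43 deck x,y,h mm [ 0.2 -1.2 10.6] F deck [-0.64 -0.77  1.4 ] w 0.0253 a [-0.0008 -0.0001  0.0026]
0 [array([321.6, 234. ]), array([321.3, 203.6])]
0.0105 [array([321.7, 243.2]), array([321.4, 208.6])]
```

View pics/w4.png

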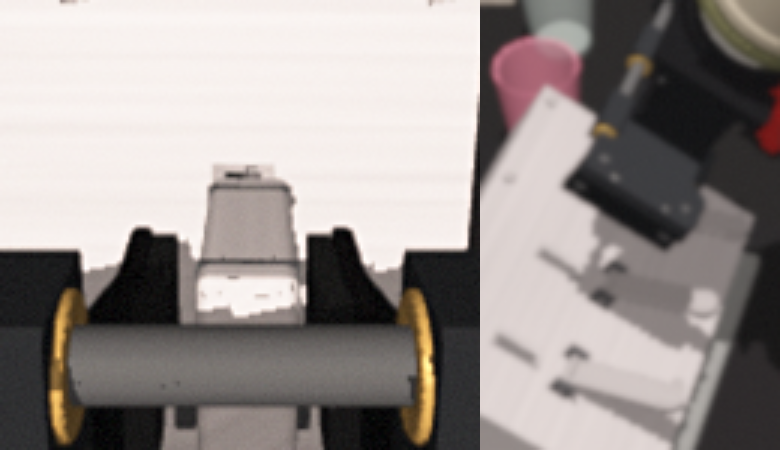

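The handle stays hanging after release: the chamfer and slot end at crop (243,172) are still visible above its lower edge. So the right slot grips it. Regripping and driving it home.

```bash
python3 -m crank '[{"x":0.001,"y":0,"z":0,"ax":0,"ay":0,"az":0,"claw":0.7},{"x":0.001,"y":0,"z":0,"ax":0,"ay":0,"az":0,"claw":1},{"x":0.001,"y":0,"z":0,"ax":0,"ay":0,"az":0,"claw":1},{"x":0.001,"y":0,"z":0,"ax":0,"ay":0,"az":0,"claw":1},{"x":0.001,"y":0,"z":0,"ax":0,"ay":0,"az":0,"claw":1}]' 55 >/dev/null
python3 -m crank '[{"x":0,"y":0,"z":0.002,"ax":0,"ay":0,"az":0,"claw":1},{"x":0,"y":0,"z":0.004,"ax":0,"ay":0,"az":0,"claw":1},{"x":0,"y":0,"z":0.006,"ax":0,"ay":0,"az":0,"claw":1},{"x":0,"y":0,"z":0.008,"ax":0,"ay":0,"az":0,"claw":1},{"x":0,"y":0,"z":0.008,"ax":0,"ay":0,"az":0,"claw":1}]' >/dev/null
python3 -c "from h import *;st(-.07)"
python3 -m crank '[{"x":0,"y":0,"z":0.001,"ax":0,"ay":0,"az":0,"claw":1},{"x":0,"y":0,"z":0.001,"ax":0,"ay":0,"az":0,"claw":1},{"x":0,"y":0,"z":0.002,"ax":0,"ay":0,"az":0,"claw":1},{"x":0,"y":0,"z":0.002,"ax":0,"ay":0,"az":0,"claw":1},{"x":0,"y":0,"z":0.002,"ax":0,"ay":0,"az":0,"claw":1}]' >/dev/null
python3 -c "from h import *;st(-.07)"
```

```text
t 18.37 deck x,y,h mm [ 0.2 -3.1  2. ] F deck [ 2.71 -3.25 -4.31] w 0.0155 a [-0.0002 -0.0011  0.0018]
t 18.78 deck x,y,h mm [ 0.2 -3.   0.3] F deck [ 2.05 -3.71 -2.35] w 0.0155 a [-0.0004 -0.001   0.0019]
```

```bash
python3 -m crank '[{"x":0,"y":0,"z":0.001,"ax":0,"ay":0,"az":0,"claw":1},{"x":0,"y":0,"z":0.001,"ax":0,"ay":0,"az":0,"claw":1},{"x":0,"y":0,"z":0.0015,"ax":0,"ay":0,"az":0,"claw":1},{"x":0,"y":0,"z":0.0015,"ax":0,"ay":0,"az":0,"claw":1},{"x":0,"y":0,"z":0.0015,"ax":0,"ay":0,"az":0,"claw":1}]' >/dev/null
python3 -c "from h import *;st(-.07)"
python3 -m crank '[{"x":0,"y":0,"z":0.0005,"ax":0,"ay":0,"az":0,"claw":1},{"x":0,"y":0,"z":0.001,"ax":0,"ay":0,"az":0,"claw":1},{"x":0,"y":0,"z":0.0015,"ax":0,"ay":0,"az":0,"claw":1},{"x":0,"y":0,"z":0.0015,"ax":0,"ay":0,"az":0,"claw":1},{"x":0,"y":0,"z":0.0015,"ax":0,"ay":0,"az":0,"claw":1}]' >/dev/null
python3 -c "from h import *;st(-.07)"
```

```text
t 19.2 deck x,y,h mm [ 0.3 -2.9 -0.7] F deck [-2.33 -5.65 10.88] w 0.0158 a [-0.0006 -0.0014  0.0022]
t 19.62 deck x,y,h mm [ 0.4 -2.9 -0.9] F deck [-9.18 -9.1  44.91] w 0.0159 a [-0.001  -0.003   0.0027]
```

Fully home: the force rises stiffly to 45 N against the plate. Relax, release and back out.

```bash
python3 -m crank '[{"x":0,"y":0,"z":-0.001,"ax":0,"ay":0,"az":0,"claw":1},{"x":0,"y":0,"z":-0.0015,"ax":0,"ay":0,"az":0,"claw":0.5},{"x":0,"y":0,"z":-0.0015,"ax":0,"ay":0,"az":0,"claw":0.2},{"x":0,"y":0,"z":-0.0015,"ax":0,"ay":0,"az":0,"claw":0},{"x":0,"y":0,"z":-0.0015,"ax":0,"ay":0,"az":0,"claw":0}]' >/dev/null
python3 -m crank '[{"x":0,"y":0,"z":0,"ax":0,"ay":0,"az":0,"claw":0},{"x":0,"y":0,"z":-0.01,"ax":0,"ay":0,"az":0,"claw":0},{"x":0,"y":0,"z":-0.03,"ax":0,"ay":0,"az":0,"claw":0},{"x":0,"y":0,"z":-0.06,"ax":0,"ay":0,"az":0,"claw":0},{"x":0,"y":0,"z":-0.09,"ax":0,"ay":0,"az":0,"claw":0}]'
python3 - <<'E'
from h import *
st(-.07);A=deckR();s=r.read_state();print(A.T@(s["ee_pos"]-DO))
c=camera("wrist");m=mk(c)
print([proj(m,DO+A@[x,y,z]).round(1) for x,y,z in((.02,-.07,.05),(.02,-.07,0),(0,0,0))])
s=camera("side")["color"]
cv2.imwrite("pics/w5.png",np.hstack([cv2.resize(c["color"][120:300,200:400],None,fx=2.5,fy=2.5),cv2.resize(s[150:300,250:350],None,fx=3,fy=3)]))
E
```

```text
time: 20.45
ee_pos: [0.5362, 0.0377, 0.2028]
eef_rot: [-0.611, 0.748, -0.2, 0.163]
ft_force: [0.8, 0.1, 0.3]
width: 0.0434
t 20.45 deck x,y,h mm [-0.8 -2.4 89.4] F deck [ 0.76  0.25 -0.14] w 0.0434 a [0.0018 0.0001 0.0024]
[ 0.00015697 -0.07242501  0.0978804 ]
[array([318.2, 190.6]), array([318.7, 176.6]), array([242.8, 197.8])]
```

View pics/w5.png

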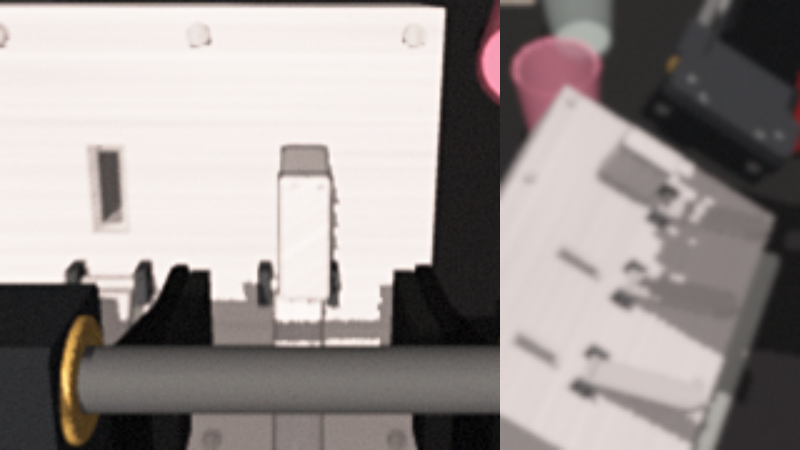

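Gauge seated square on the plate (wrist crop handle 280–330 × 147–300, slot covered), levers all still up. Now move over the right lever with the fingers shut.

```bash
python3 -m crank '[{"x":0,"y":0.01,"z":0,"ax":0,"ay":0,"az":0,"claw":0.2},{"x":-0.001,"y":0.03,"z":0,"ax":0,"ay":0,"az":0,"claw":0.5},{"x":-0.002,"y":0.05,"z":0,"ax":0,"ay":0,"az":0,"claw":0.8},{"x":-0.002,"y":0.067,"z":0,"ax":0,"ay":0,"az":0,"claw":1},{"x":-0.002,"y":0.077,"z":0,"ax":0,"ay":0,"az":0,"claw":1}]' 20 >/dev/null
python3 -m crank '[{"x":0,"y":0,"z":0,"ax":0,"ay":0,"az":0,"claw":1},{"x":0,"y":0,"z":0,"ax":0,"ay":0,"az":0,"claw":1},{"x":0,"y":0,"z":0,"ax":0,"ay":0,"az":0,"claw":1},{"x":0,"y":0,"z":0.01,"ax":0,"ay":0,"az":0,"claw":1},{"x":0,"y":0,"z":0.02,"ax":0,"ay":0,"az":0,"claw":1}]'
python3 - <<'E'
from h import *
A=deckR();s=r.read_state();print(A.T@(s["ee_pos"]-DO),s["joint_positions"].round(2));st(-.07)
E
```

```text
time: 21.38
ee_pos: [0.4835, 0.0505, 0.148]
eef_rot: [-0.611, 0.748, -0.202, 0.164]
ft_force: [0.6, -0.9, 0.1]
width: 0.0003
[-0.07425803 -0.07050692  0.07745778] [ 0.27 -0.24 -0.61  2.3   0.23  0.6  -2.28]
t 21.38 deck x,y,h mm [-75.3  -0.5  69. ] F deck [ 0.75 -0.71 -0.27] w 0.0003 a [-0.0023  0.0001  0.0014]
```

```bash
python3 -m crank '[{"x":0,"y":0,"z":0.008,"ax":0,"ay":0,"az":0,"claw":1},{"x":0,"y":0,"z":0.016,"ax":0,"ay":0,"az":0,"claw":1},{"x":0,"y":0,"z":0.024,"ax":0,"ay":0,"az":0,"claw":1},{"x":0,"y":0,"z":0.032,"ax":0,"ay":0,"az":0,"claw":1},{"x":0,"y":0,"z":0.04,"ax":0,"ay":0,"az":0,"claw":1}]'>/dev/null
python3 -c "from h import *;st(-.07)"
python3 -m crank '[{"x":0,"y":0,"z":0.005,"ax":0,"ay":0,"az":0,"claw":1},{"x":0,"y":0,"z":0.01,"ax":0,"ay":0,"az":0,"claw":1},{"x":0,"y":0,"z":0.015,"ax":0,"ay":0,"az":0,"claw":1},{"x":0,"y":0,"z":0.019,"ax":0,"ay":0,"az":0,"claw":1},{"x":0,"y":0,"z":0.022,"ax":0,"ay":0,"az":0,"claw":1}]'>/dev/null
python3 -c "from h import *;st(-.07);s=r.read_state();print(s['joint_positions'].round(2))"
```

```text
t 21.8 deck x,y,h mm [-75.8  -0.8  28.4] F deck [-0.44  0.09  2.84] w 0.0008 a [-0.0008 -0.0002  0.0012]
t 22.22 deck x,y,h mm [-76.4  -0.9   6.4] F deck [-0.63 -0.22  2.38] w 0.0006 a [-0.0001 -0.0005  0.0014]
[ 0.35 -0.05 -0.69  2.29  0.51  0.48 -2.52]
```

```bash
python3 -m crank '[{"x":0,"y":0,"z":0.001,"ax":0,"ay":0,"az":0,"claw":1},{"x":0,"y":0,"z":0.002,"ax":0,"ay":0,"az":0,"claw":1},{"x":0,"y":0,"z":0.003,"ax":0,"ay":0,"az":0,"claw":1},{"x":0,"y":0,"z":0.004,"ax":0,"ay":0,"az":0,"claw":1},{"x":0,"y":0,"z":0.004,"ax":0,"ay":0,"az":0,"claw":1}]'>/dev/null
python3 -c "from h import *;st(-.07);s=r.read_state();print(s['joint_positions'].round(3)[6])"
python3 -m crank '[{"x":0,"y":0,"z":0.0005,"ax":0,"ay":0,"az":0,"claw":1},{"x":0,"y":0,"z":0.001,"ax":0,"ay":0,"az":0,"claw":1},{"x":0,"y":0,"z":0.001,"ax":0,"ay":0,"az":0,"claw":1},{"x":0,"y":0,"z":0.001,"ax":0,"ay":0,"az":0,"claw":1},{"x":0,"y":0,"z":0.001,"ax":0,"ay":0,"az":0,"claw":1}]'>/dev/null
python3 -c "from h import *;st(-.07);s=r.read_state();print(s['joint_positions'].round(3)[6])"
```

```text
t 22.63 deck x,y,h mm [-76.8  -1.    2.9] F deck [0.01 0.07 0.13] w 0.0006 a [-0.0005 -0.0008  0.0021]
-2.538
t 23.05 deck x,y,h mm [-76.7  -1.    1.9] F deck [ 0.17 -0.66  0.59] w 0.0002 a [-0.0006 -0.0008  0.002 ]
-2.542
```

```bash
python3 -m crank '[{"x":0,"y":0,"z":0.0005,"ax":0,"ay":0,"az":0,"claw":1},{"x":0,"y":0,"z":0.001,"ax":0,"ay":0,"az":0,"claw":1},{"x":0,"y":0,"z":0.001,"ax":0,"ay":0,"az":0,"claw":1},{"x":0,"y":0,"z":0.001,"ax":0,"ay":0,"az":0,"claw":1},{"x":0,"y":0,"z":0.001,"ax":0,"ay":0,"az":0,"claw":1}]'>/dev/null
python3 -c "from h import *;st(-.07);s=r.read_state();print(s['joint_positions'].round(3)[6])"
python3 -m crank '[{"x":0,"y":0,"z":0.0003,"ax":0,"ay":0,"az":0,"claw":1},{"x":0,"y":0,"z":0.0006,"ax":0,"ay":0,"az":0,"claw":1},{"x":0,"y":0,"z":0.0006,"ax":0,"ay":0,"az":0,"claw":1},{"x":0,"y":0,"z":0.0006,"ax":0,"ay":0,"az":0,"claw":1},{"x":0,"y":0,"z":0.0006,"ax":0,"ay":0,"az":0,"claw":1}]'>/dev/null
python3 -c "from h import *;st(-.07);s=r.read_state();print(s['joint_positions'].round(3)[6])"
```

```text
t 23.47 deck x,y,h mm [-76.8  -1.    0.9] F deck [-1.76 -0.96  4.62] w 0.0011 a [-0.0005 -0.0009  0.0021]
-2.548
t 23.88 deck x,y,h mm [-76.7  -0.9   0.6] F deck [-3.92 -1.71 17.07] w 0.0004 a [-0.0007 -0.0014  0.0024]
-2.551
```

Lever is at its stop (17 N). Retreat along the tool axis and check the result.

```bash
python3 -m crank '[{"x":0,"y":0,"z":-0.005,"ax":0,"ay":0,"az":0,"claw":1},{"x":0,"y":0,"z":-0.02,"ax":0,"ay":0,"az":0,"claw":1},{"x":0,"y":0,"z":-0.04,"ax":0,"ay":0,"az":0,"claw":1},{"x":0,"y":0,"z":-0.06,"ax":0,"ay":0,"az":0,"claw":1},{"x":0,"y":0,"z":-0.08,"ax":0,"ay":0,"az":0,"claw":1}]'>/dev/null
python3 -m crank '[{"x":0.03,"y":0,"z":-0.01,"ax":0,"ay":0,"az":0,"claw":1},{"x":0.06,"y":0,"z":-0.015,"ax":0,"ay":0,"az":0,"claw":1},{"x":0.09,"y":0,"z":-0.02,"ax":0,"ay":0,"az":0,"claw":1},{"x":0.12,"y":0,"z":-0.02,"ax":0,"ay":0,"az":0,"claw":1},{"x":0.14,"y":0,"z":-0.02,"ax":0,"ay":0,"az":0,"claw":1}]'
python3 - <<'E'
from h import *
st(-.07)
c=camera("wrist")["color"];s=camera("side")["color"];b=camera("scene")["color"]
cv2.imwrite("pics/f.png",np.hstack([cv2.resize(s[130:330,200:400],None,fx=2,fy=2.),cv2.resize(b[120:320,190:490],None,fx=1.33,fy=2)]))
E
```

```text
time: 24.72
ee_pos: [0.438, -0.0859, 0.1749]
eef_rot: [-0.61, 0.748, -0.202, 0.163]
ft_force: [0.4, 0.1, 0.1]
width: 0.0006
t 24.72 deck x,y,h mm [ -76.6 -143.3  100.8] F deck [ 0.42  0.2  -0.09] w 0.0006 a [-0.0016 -0.0013  0.0007]
```

View pics/f.png

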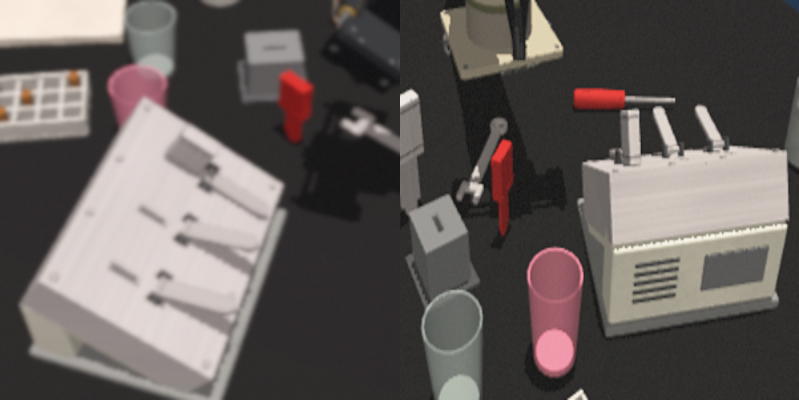

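The gauge is home in the right slot (side crop 185,155). The right lever lies flat (240,195), the other two are up, and both beakers stand. Settle briefly and hand in.

```bash
python3 -m crank '[{"x":0,"y":0,"z":0,"ax":0,"ay":0,"az":0,"claw":1},{"x":0,"y":0,"z":0,"ax":0,"ay":0,"az":0,"claw":1},{"x":0,"y":0,"z":0,"ax":0,"ay":0,"az":0,"claw":1},{"x":0,"y":0,"z":0,"ax":0,"ay":0,"az":0,"claw":1},{"x":0,"y":0,"z":0,"ax":0,"ay":0,"az":0,"claw":1}]'
python3 -c "from bench import close_job;print(close_job())"
```

```text
time: 25.28
ee_pos: [0.4388, -0.0832, 0.1745]
eef_rot: [-0.611, 0.748, -0.201, 0.163]
ft_force: [0.3, -0.1, -0.5]
width: 0.0005
the job is handed in; nothing more can be done
None
```

The gauge is fully home and released in the right slot, and only that slot's lever is pressed flat. I handed the job in at about 25 s of the 51 s allowed.

**Finding the slot:** I tried the right and middle slots. The middle showed no drag down to 32 mm. The right pushed sideways with about 3–4.5 N and dragged at about 2–4 N. Released 10 mm short of home in the right slot, the gauge hung there. I did not try the left slot; I took it to be the solid one because the other two let the blade past 15 mm.

**Seating and lever:** The handle met the plate firmly at about 45 N on the wrist. I let go and backed out before touching any lever. I then pressed the right lever to its stop at about 17 N.

**Last checks:** The final pictures show the gauge seated, the right lever flat, the other two levers up, the beaker standing and the arm clear.

**What was not clean:**
- The drag along the blade was weaker than I expected, and in one pass it did not show at 16 mm down, so the sideways force and the hang test decided the slot.
- While seating, the arm read about 2–3 mm off to the side of my slot estimate, although the gauge looked square in the slot.
- I could not measure the contact force between gauge and plate (over 2 N needed) after release.
- Joint 7 came within 0.05 rad of its limit during the lever press.

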